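Clear the broken knob and fit the new one on the gas ring

ROBOT

A 6-joint arm with a two-finger parallel gripper is mounted at the origin on the work surface. World frame = base frame: x ahead of the robot, y to its left, z up, the work surface at z = 0. Lengths are in mm, angles in rad, forces in N, time in s.
With the tool pointing down it reaches from about 350 to 975 mm from the base axis. Payload 7.1 kg.
Tool frame: the origin (TCP) lies midway between the tips of the shut fingers; the grasp point (between the pads) lies 19 mm behind it (ctrl.tcp_to_grasp is the distance from the TCP to the grasp point, in mm); z points along the fingers, y is the line along which they close (so a half turn about z gives the same grasp; the last joint's range is limited). The gripper opens to 88 mm and grips with 3 to 60 N. Pads are 20 mm wide; open, the fingers measure 115 mm over their backs; the gripper's body (75 mm by 178 mm) begins 61 mm behind the grasp point.
Start: joints at [1.274, 0.423, 1.63, -0, 1.089, -0.019], TCP at [171.369, 601.03, 222.675] pointing down, gripper open.
Joint ranges: [-3, 3], [-0.9, 2.11], [0.09, 2.58], [-1.31, 4.45], [0.11, 2.69], [-2.54, 2.54]. Speed limits (rad/s): [2.39, 2.39, 3.01, 3.14, 3.14, 3.14].

INTERFACE

Orientations are given as a rotation vector (axis times angle).
In Python, from workcell import get_obs, cams, ticket, boxes_of, ctrl gives the robot as it stands.
- The arm moves only by the shell command python3 -m creep 'ROWS' [OPENING]. ROWS is JSON, one flat list of numbers, 4 for each row, row after row: the shift along the world's x, y, z in m, then the turn about the world's z in rad. In form: [tx, ty, tz, spin, tx, ty, tz, spin, ...]. A call has 1 to 10 rows; each row is the pose to reach, as a shift and turn from the pose commanded when the call began; what a row does not reach only later rows make up. A row lasts 1/12 s, in which the tool goes at most 41.7 mm and 7.16 degrees, less where a joint would pass 70% of its speed; a pose out of reach is approached as far as the arm can. A call with a gripper value outside its range is refused whole. OPENING is the opening, from 0 (shut) to 1 (fully open), set as the call begins (- or left out, the last holds). The fingers move at their own pace and stop on an object; the grip force is fixed at half the most. Time passes only in rows, so rows that repeat a pose let the fingers close. It gives the time, the measured TCP pose, the force, the opening and the grip force at its end, in the units of the state.
- get_obs(): the state, without advancing time (a new reading comes with each control period).
- cams.get_image(name): name is "side" or "top" or "wrist"; returns (picture, depth): 420x560x3 uint8, red, green, blue; 420x560 float32, mm along the optical axis (not along the pixel's ray), 0 where there is no reading.
- cams.get_calibration(name): a dict with "mtx" (3x3 intrinsics, pixels), "D" ([k1, k2, p1, p2, k3] as OpenCV has them; the pictures are not rectified), "R" (3x3) and "t" (3): a world point X has camera coordinates R X + t; the wrist camera has in their place "mount" (4x4, takes a point from camera to tool coordinates, whose origin is the TCP and whose axes are the flange's). Camera axes: x right, y down, z forward; pixel columns grow to the right and rows downward; lengths in mm; the calibration is good to about 2 mm. A picture is of the moment at which its call begins: read the wrist's pose just before it. get_calibration takes no time and is no camera call.
- ticket.close_job(): hands the job in; it is judged then, once.
Trained networks look in the newest picture that a camera, given by its name, has taken for a name from the list of things; names that differ only in an ending like _2 or _b are one class to them, and where a whole thing is asked for, a point or a joint stands for the part that bears it (a point fixed in the world has none). Each returns a list of dicts, best first, with "score" (0 to 1); they miss things now and then, are a little off and sometimes report something else, mostly with a low value. They report only what shows in the picture. A call takes as long as a camera call. They do not tell look-alikes from the thing itself.
- boxes_of(camera, target): "centre" ([column, row] in pixels, amid what is visible of it).
The state is a dict: "t": time; "qpos": joint angles; "qvel": joint speeds; "joint_torque": joint torques, N m; "ee_pos": TCP position; "orientation": TCP orientation; "ft_force": force on the tool from outside, world axes, zero at the start; "moment": the same for the moment, N m; "width": finger opening in mm; "grasp_force": force on a finger pad.
Only numpy, scipy, OpenCV 4.12 (cv2) and the standard library are available. Lean on these libraries where they do the work, as an engineer would, in place of code of your own. Each camera call takes 0.05 s, during which the arm holds its last target. There are 200 camera calls.

TASK

The control knob of the gas ring has broken: with the brush, never with the gripper itself, sweep the three broken pieces off the ring's metal deck into the grey scrap box at its side, then set the brush down on the bench. Then fit the new knob: turn it so that the flat of its bore (on the side of its pointed nose) meets the flat of the D-shaped shaft, push it fully on and press it right in against the shaft's spring, and finish while still holding the knob and keeping it pressed in, not letting go. Leave the tin and the cup where they stand.

Things in the scene. Friction and masses are not known exactly. Their poses are not given: they have to be found in the camera images.
- deck (a point): centre of the bare part of the gas ring's flat deck, on its surface, 60 mm above the bench. The ring is a fixed aluminium box, 240 (x) by 460 (y) by 60 mm, and this point's axes run along its sides. From here the deck ends 120 mm away at +x and -x, and at a straight edge 70 mm away at -y, the scrap box standing below that edge; the shaft is 130 to 140 mm away at +y
- burner (a point): centre of the burner on the ring's deck, on the deck's surface; 175 mm across, its pan supports rise 26 mm above the deck
- piece0_mid (a point): broken piece of the old knob, black plastic half disc 32 x 16 mm, 13 mm thick, loose on the deck; point at its centre, half-way up
- piece1_mid (a point): broken piece of the old knob, black plastic chunk 26 x 14 mm, 15 mm thick, loose on the deck; point at its centre, half-way up
- piece2_mid (a point): broken piece of the old knob, black plastic quarter disc of radius 20 mm, 13 mm thick, loose on the deck; point near its centre, half-way up. All three pieces lie between deck and the deck's -y edge, within 60 mm of the point's y axis, and no part reaches further than 22 mm from its point
- scrap_in (a point): centre of the inner floor of the fixed open grey scrap box, which stands on the bench against the deck's -y edge, axes parallel to those of deck; outer size 200 (x) by 120 (y) by 45 mm high, walls and floor 3 mm, so its rim is 15 mm below the deck's surface
- brush_mid (a point): rigid scrubbing brush with an upright wooden grip, loose, standing on the bench bristles down, 0.2 kg; point at its centre, half-way up its 64 mm height. Foot 140 (along its x) by 50 (y) by 24 mm high; centred on it the grip, a ridge 90 (along x) by 22 (y) mm, from 24 to 64 mm above the underside
- knob_mid (a point): the new black plastic knob, loose, standing on the bench bore down, 50 g; point on its axis, half-way up its 38 mm height. Round skirt 46 mm across, 16 mm high; on it a bar grip 40 (along its x) by 16 (y) mm, from 16 to 38 mm above the underside. A pointed nose sticks out of the skirt at +x, 32 mm from the axis; a white line on the bar's top marks the same end
- knob_nose (a point): point on the knob's nose, 27 mm from its axis along the knob's +x, 8 mm above the underside. The knob's bore is in the middle of its underside, 13 mm deep, D-shaped, radius 7 mm, its flat 4 mm from the axis on the nose (+x) side, with a chamfered mouth
- shaft_top (a point): centre of the top of the upright brass control shaft on the deck, 85 mm above the bench, 22 mm above a steel collar 32 mm across. D-shaped, radius 6 mm, flat 3 mm from the axis on this point's +x side, bevelled tip. The knob is fully on when the shaft's top meets the end of its bore: knob's centre 6 mm above this point, knob's +x along this point's +x
- shaft (a joint): how far the shaft is pressed down, in m: 0 released, 0.006 right in at its stop; it does not turn. A spring pushes back with 3 N at the start, rising to 9 N at the stop
- tin_mid (a point): bystander: tin, 50 mm across, 70 mm high, half-way up
- cup_mid (a point): bystander: white cup, 56 mm across, 60 mm high, half-way up
There are look-alikes about, which are no part of the job. Of the things that look like the part that bears scrap_in, the larger one is meant. Several things look just like the part that bears brush_mid: the one meant starts farthest from the robot's base.

How it is judged (in metres and radians):
On the way, in this order (a step that is already met when the one before it is completed fails the run):
1. all three broken pieces are in the scrap box (x of piece0_mid in the frame of scrap_in between -0.1 and 0.1 m and y of piece0_mid in the frame of scrap_in between -0.06 and 0.06 m and z of each of piece0_mid, piece1_mid, piece2_mid in the frame of scrap_in below 0.04 m and x of piece1_mid in the frame of scrap_in between -0.1 and 0.1 m and y of piece1_mid in the frame of scrap_in between -0.06 and 0.06 m and x of piece2_mid in the frame of scrap_in between -0.1 and 0.1 m and y of piece2_mid in the frame of scrap_in between -0.06 and 0.06 m), for 0.2 s.
2. the brush is down on the bench and the knob is fully on the shaft, flat to flat (height (world z) of brush_mid below 0.05 m and horizontal distance between brush_mid and scrap_in above 0.08 m and horizontal distance between knob_mid and shaft_top below 0.004 m and z of knob_mid in the frame of shaft_top below 0.009 m and angle between knob_mid's own z axis and vertical below 0.15 rad and x of knob_nose in the frame of shaft_top above 0.02 m), for 0.2 s.
At the end, for the whole second after the job is handed in: The pieces lie in the scrap box, the brush rests on the bench; the knob is upright, centred (4 mm) on the shaft, nose on the flat's side, shaft within 3 mm of the end of its bore, shaft pressed down over 4.5 of its 6 mm, the fingers still holding the knob (all of step 1 and all of step 2 and value of joint shaft above 0.0045 m and contact force between the fingers and knob above 1 N and linear speed of brush below 0.02 m/s); the arm keeps its last pose, push and grip.
It fails at once if the gripper, the arm or the knob touches a broken piece (contact force between any of the fingers, the arm, knob and piece0 above 0.3 N or contact force between any of the fingers, the arm, knob and piece1 above 0.3 N or contact force between any of the fingers, the arm, knob and piece2 above 0.3 N).
It fails at once if the tin or the cup is moved by more than 20 mm (distance of any of tin_mid, cup_mid from where it was at the start of the episode above 0.02 m).
It also fails if it takes over 66 s, if anything falls off the work surface, if the arm or the gripper's body presses on something with over 40 N, if the wrist force passes 120 N, or if a joint passes its speed limit or range.

## Working session

There is one attempt and no reset: what is moved stays moved. The work goes in short steps, Python scripts to look and compute and a shell command to move; the robot and the scene stay as the last step left them, time stands still between calls to the robot, and variables do not carry over. Pictures are saved under pics/ and viewed, at most 10 in all, crops included, and the job is handed in when it is done.

```bash
mkdir -p pics; ls; cat > h.py <<'E'
import numpy as np, cv2
from workcell import get_obs, cams, ticket, boxes_of, ctrl
from scipy.spatial.transform import Rotation as Rn
def cam(name):
    o=get_obs(); img,d=cams.get_image(name); c=cams.get_calibration(name)
    K=np.array(c["mtx"],float);D=np.array(c["D"],float)
    if "R" in c: R=np.array(c["R"],float);t=np.array(c["t"],float).ravel(); A=R.T;b=-R.T@t
    else:
        M=np.array(c["mount"],float);W=Rn.from_rotvec(o["orientation"]).as_matrix()
        A=W@M[:3,:3];b=W@M[:3,3]+np.array(o["ee_pos"])
    return img,d,K,D,A,b
def cloud(c):
    img,d,K,D,A,b=c
    v,u=np.mgrid[:d.shape[0],:d.shape[1]]
    p=cv2.undistortPoints(np.stack([u.ravel(),v.ravel()],1).astype(np.float64)[:,None],K,D)[:,0]
    P=np.c_[p,np.ones(len(p))]*d.reshape(-1,1)
    W=(P@A.T+b).reshape(d.shape+(3,)); W[d<=0]=np.nan
    return W
def atz(c,px,z):
    img,d,K,D,A,b=c
    p=cv2.undistortPoints(np.array(px,float).reshape(-1,1,2),K,D)[:,0]
    r=np.c_[p,np.ones(len(p))]@A.T
    return b+r*((z-b[2])/r[:,2:3])
def save(n,img): cv2.imwrite(f"pics/{n}.png",img[:,:,::-1])
E
python3 - <<'E'
from h import *
o=get_obs(); print(o)
print(ctrl.tcp_to_grasp)
out=[]
for n in ("top","side"):
    c=cam(n); W=cloud(c); np.savez(f"{n}.npz",img=c[0],d=c[1],W=W); save(n,c[0])
    for t in ["deck","burner","piece0_mid","piece1_mid","piece2_mid","scrap_in","brush_mid","knob_mid","knob_nose","shaft_top","tin_mid","cup_mid"]:
        r=boxes_of(n,t)
        for b in r[:5]:
            u,v=[int(round(x)) for x in b["centre"]]
            w=W[min(max(v,0),419),min(max(u,0),559)]
            print(n,t,u,v,round(b["score"],2),np.round(w,0))
E
```

```text
pics
{'t': 0.0, 'qpos': array([ 1.27398893e+00,  4.23818155e-01,  1.63069366e+00,  9.74693340e-06,
        1.08861781e+00, -1.89898196e-02]), 'qvel': array([ 1.17391915e-04, -1.44785329e-03, -9.33385451e-04, -3.49033370e-04,
        2.52285973e-03,  7.69539994e-05]), 'joint_torque': array([ 5.45519928e-03, -5.44616032e+01, -2.73677605e+01,  6.46084221e-02,
        2.27714237e-02, -9.72637599e-05]), 'ee_pos': array([171.21221539, 600.50409654, 221.9144357 ]), 'orientation': array([-4.34965041e-01, -3.11108215e+00,  2.38190902e-03]), 'ft_force': array([ 0.01240912, -0.72980052,  0.32182709]), 'moment': array([ 0.04070157, -0.02414869,  0.01555548]), 'grasp_force': 0.0, 'width': 88.10903865094355}
18.700000000000003
top deck 212 193 0.63 [503. 250.  59.]
top burner 217 188 0.92 [517. 235.  61.]
top piece0_mid 277 191 0.48 [505.  59.  74.]
top piece1_mid 271 183 0.6 [529.  76.  71.]
top piece1_mid 314 183 0.26 [542. -53.   3.]
top scrap_in 314 181 0.76 [549. -54.  -3.]
top scrap_in 310 111 0.66 [774. -44.   3.]
top scrap_in 393 238 0.38 [ 369. -277.   45.]
top brush_mid 396 236 0.96 [ 37
[... 313 characters left out ...]
 [ 666. -210.   68.]
side deck 274 170 0.87 [504. 187.  59.]
side deck 375 318 0.62 [ 640. -312.   60.]
side burner 273 170 0.68 [501. 187.  59.]
side piece0_mid 276 198 0.65 [495.  60.  64.]
side piece1_mid 273 170 0.58 [501. 187.  59.]
side piece2_mid 307 192 0.6 [573.  65.  74.]
side scrap_in 389 232 0.76 [770. -29.   5.]
side scrap_in 298 244 0.74 [537. -44.   2.]
side brush_mid 239 333 0.97 [ 382. -299.   34.]
side brush_mid 129 352 0.94 [ 180. -326.   41.]
side knob_mid 318 332 0.85 [ 534. -305.   22.]
side knob_nose 315 329 0.95 [ 528. -301.   27.]
side knob_nose 375 316 0.7 [ 661. -273.    9.]
side tin_mid 374 282 0.87 [ 661. -229.   65.]
side cup_mid 376 318 0.73 [ 661. -278.    9.]
```

```bash
python3 - <<'E'
from h import *
a=np.load("top.npz")["img"];b=np.load("side.npz")["img"]
save("both",cv2.resize(np.hstack([a,b]),(800,300)))
save("crop",cv2.resize(a[80:340,140:460],(800,650))[:600])
E
```

```text
(no output)
```

View pics/crop.png

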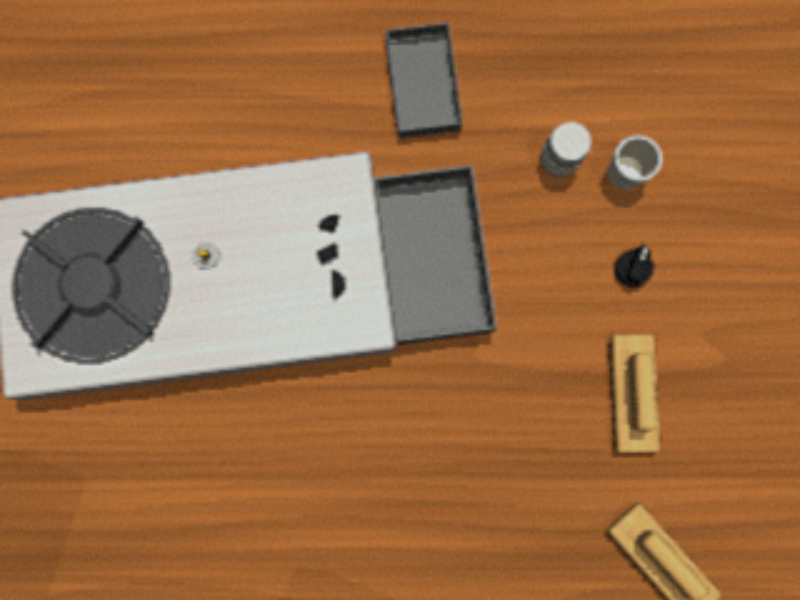

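View pics/side.png

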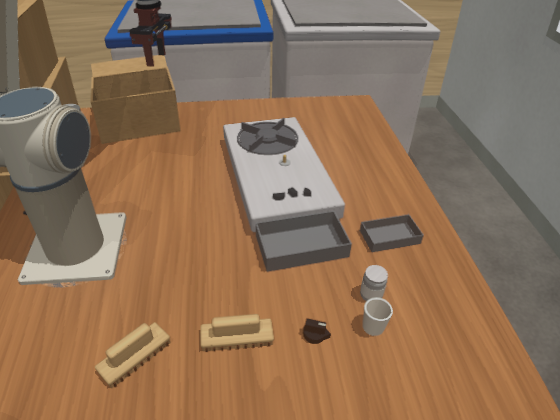

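The top view shows two brushes: (394,236) and (405,305). (394,236) is at 468 mm from the base against about 348 mm, so it is the one meant. There are two trays: (314,181), the larger, touches the deck's -y edge and is the scrap box. The tray at (310,111) is smaller and stands apart. The knob is at (394,187) with its nose up and slightly right. The pieces are at (272,170), (271,182) and (275,194), the shaft at (222,182).

```bash
cat >> h.py <<'E'
def rect(W,cx,cy,r,z0,z1):
    m=(np.abs(W[...,0]-cx)<r)&(np.abs(W[...,1]-cy)<r)&(W[...,2]>z0)&(W[...,2]<z1)
    P=W[m][:,:2].astype(np.float32)
    return len(P),[tuple(np.round(x,1)) if np.ndim(x) else round(x,1) for x in cv2.minAreaRect(P)],P.mean(0).round(1),np.round(W[m][:,2].mean(),1)
E
python3 - <<'E'
from h import *
for n in ("top","side"):
    f=np.load(n+".npz");W=f["W"];img=f["img"]
    print(n)
    print("brush grip",rect(W,372,-285,90,52,75))
    print("brush foot",rect(W,372,-285,95,14,75))
    print("knob bar",rect(W,515,-288,40,30,45)); print("knob",rect(W,515,-288,45,8,45))
    m=(W[...,2]>50)&(W[...,2]<66)&(W[...,1]>-20)&(img.min(2)>120)&(W[...,0]>330)&(W[...,0]<720)&(W[...,1]<560)
    P=W[m][:,:2].astype(np.float32); r=cv2.minAreaRect(P);print("deck",len(P),r,W[m][:,2].mean()); print(cv2.boxPoints(r).round(0).tolist())
    m=(img.max(2)<70)&(W[...,2]>60)&(W[...,2]<90)&(W[...,1]<150)&(W[...,1]>-10)&(W[...,0]>380)&(W[...,0]<680)
    k,l,s,c=cv2.connectedComponentsWithStats(m.astype(np.uint8))
    for i in range(1,k):
        if s[i,4]>8: Q=W[l==i]; print("piece",c[i].round(0),s[i,4],np.nanmean(Q,0).round(1),Q.min(0).round(0),Q.max(0).round(0))
    m=(W[...,2]>70)&(W[...,1]>120)&(W[...,1]<220)&(W[...,0]>450)&(W[...,0]<620)
    print("shaft",m.sum(),np.nanmean(W[m],0),W[m].max(0) if m.any() else 0)
    print("tin",rect(W,663,-210,45,60,80),"cup",rect(W,650,-285,45,50,70))
E
```

```text
top
brush grip (253, [(np.float64(374.6), np.float64(-287.3)), (np.float64(86.5), np.float64(23.2)), 0.2], array([ 373.5, -285.7], dtype=float32), np.float64(61.8))
brush foot (803, [(np.float64(374.3), np.float64(-287.3)), (np.float64(51.4), np.float64(136.5)), 89.8], array([ 372.7, -282.3], dtype=float32), np.float64(36.5))
knob bar (77, [(np.float64(527.2), np.float64(-294.8)), (np.float64(16.2), np.float64(40.5)), 68.9], array([ 526.5, -294.3], dtype=float32), np.float64(36.8))
knob (195, [(np.float64(526.6), np.float64(-294.9)), (np.float64(45.0), np.float64(44.9)), 30.0], array([ 525.4, -292.6], dtype=float32), np.float64(24.2))
deck 8975 ((516.4146118164062, 240.76417541503906), (238.68197631835938, 459.3036193847656), 7.034487247467041) 59.401797286442125
[[370.0, 454.0], [426.0, -2.0], [663.0, 27.0], [607.0, 483.0]]
piece [271. 169.] 32 [571.2  75.   72.1] [564.  68.  63.] [580.  85.  78.]
piece [271. 181.] 33 [534.4  77.4  73.9] [526.  67.  69.] [543.  88.  78.]
piece [275. 193.] 33 [498.7  66.   73.3] [485.  59.  69.] [511.  71.  79.]
shaft 10 [533.2047782  216.61996884  8
[... 1124 characters left out ...]
04591203437
[[371.0, 456.0], [429.0, -6.0], [665.0, 24.0], [607.0, 486.0]]
piece [292. 192.] 51 [536.9  72.   70.5] [527.  62.  62.] [546.  86.  76.]
piece [307. 192.] 40 [573.8  69.5  69. ] [566.  63.  61.] [582.  85.  74.]
piece [278. 196.] 62 [500.2  61.7  69.3] [488.  53.  62.] [513.  72.  75.]
shaft 18 [536.76290215 215.75728334  77.84783944] [540.58116683 219.3309758   85.90124968]
tin (363, [(np.float64(670.7), np.float64(-209.2)), (np.float64(47.3), np.float64(44.9)), 59.6], array([ 669.2, -212.9], dtype=float32), np.float64(68.7)) cup (287, [(np.float64(652.9), np.float64(-291.7)), (np.float64(55.4), np.float64(53.7)), 68.5], array([ 653. , -291.9], dtype=float32), np.float64(56.9))
```

```bash
python3 -m creep '[0.04,-0.03,0,0.1, 0.07,-0.06,0.01,0.2, 0.1,-0.1,0.02,0.27, 0.13,-0.13,0.02,0.27, 0.16,-0.16,0.03,0.27, 0.19,-0.19,0.03,0.27, 0.21,-0.22,0.03,0.27, 0.24,-0.25,0.03,0.27, 0.27,-0.28,0.03,0.27, 0.29,-0.31,0.03,0.27]'; python3 -m creep '[0.02,-0.03,0,0, 0.03,-0.05,0,0, 0.03,-0.07,0,0, 0.03,-0.07,0,0, 0.03,-0.07,0,0]'
python3 - <<'E'
from h import *
print(cams.get_calibration("wrist")["mount"])
c=cam("wrist"); save("w1",c[0]); W=cloud(c); np.savez("w1.npz",img=c[0],d=c[1],W=W)
for t in ["shaft_top","piece0_mid","piece1_mid","piece2_mid"]:
    for b in boxes_of("wrist",t)[:3]: print(t,b)
o=get_obs();print(o["qpos"].round(2),o["ee_pos"].round(1),Rn.from_rotvec(o["orientation"]).as_matrix().round(3).tolist())
E
```

```text
t: 2.13
ee_pos: [456.0, 299.0, 253.1]
orientation: [0.012, 3.14, 0.001]
ft_force: [0.0, 0.5, -0.2]
width: 87.7
grasp_force: 0.0
t: 2.55
ee_pos: [484.5, 229.7, 252.8]
orientation: [-0.016, -3.142, -0.0]
ft_force: [-0.1, 1.0, -0.3]
width: 87.8
grasp_force: 0.0
[[-8.87386152e-04 -9.69077380e-01 -2.46755433e-01  6.76083279e+01]
 [ 9.99999585e-01 -8.08767453e-04 -4.19960516e-04 -3.96899063e-01]
 [ 2.07406474e-04 -2.46755703e-01  9.69077696e-01 -1.61892470e+02]
 [ 0.00000000e+00  0.00000000e+00  0.00000000e+00  1.00000000e+00]]
piece0_mid {'centre': [144.4, 208.5], 'score': 0.89}
piece1_mid {'centre': [156.3, 238.6], 'score': 0.89}
[ 0.42  0.26  1.8   0.    1.09 -1.14] [484.1 231.3 252.7] [[-1.0, 0.006, 0.0], [0.006, 1.0, 0.0], [-0.0, 0.0, -1.0]]
```

View pics/w1.png

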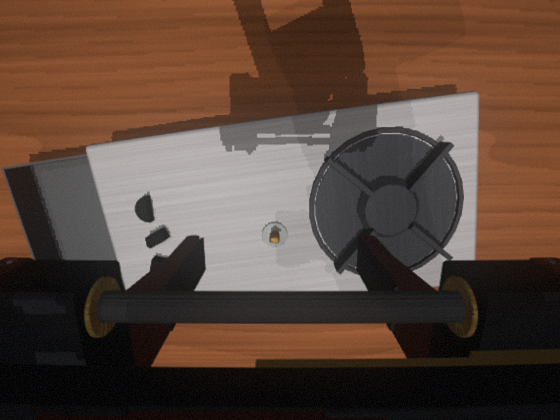

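The wrist view shows the shaft at (274,234), the burner to its right and the pieces at about (145,207), (157,237) and (160,260). I need a closer look to see which way the flat faces.

```bash
python3 -m creep '[0.02,-0.005,-0.03,0, 0.04,-0.01,-0.06,0, 0.06,-0.015,-0.09,0, 0.065,-0.015,-0.11,0, 0.065,-0.015,-0.12,0, 0.065,-0.015,-0.12,0, 0.065,-0.015,-0.12,0]'
python3 - <<'E'
from h import *
c=cam("wrist"); W=cloud(c); np.savez("w2.npz",img=c[0],d=c[1],W=W)
px=cv2.projectPoints((np.array([536,216,85.])-c[5])@c[4],np.zeros(3),np.zeros(3),c[2],c[3])[0].ravel();print(px)
u,v=px.round().astype(int)
cr=c[0][max(v-45,0):v+45,u-60:u+60]; save("w2",cv2.resize(cr,(800,600),interpolation=cv2.INTER_CUBIC)); print(u-60,max(v-45,0),cr.shape)
m=(np.abs(W[...,0]-536)<25)&(np.abs(W[...,1]-216)<25)
for z0,z1 in ((82,90),(61.5,66)):
    P=W[m&(W[...,2]>z0)&(W[...,2]<z1)]; print(len(P),P.mean(0),P.min(0),P.max(0))
print(rect(W,536,216,25,82,90))
print(boxes_of("wrist","shaft_top")[:2])
E
```

```text
t: 3.38
ee_pos: [548.7, 215.8, 132.7]
orientation: [-0.011, -3.141, 0.0]
ft_force: [-0.1, -0.3, 0.3]
width: 87.4
grasp_force: 0.0
[281.40100024 212.17072381]
221 167 (90, 120, 3)
150 [536.24315891 220.91180501  84.1009102 ] [531.89732958 214.9789521   82.02519476] [540.42137475 226.60365682  86.11488714]
971 [536.77994103 220.57662293  62.9373673 ] [511.77190716 192.7580224   61.50322256] [560.30157976 237.20826075  65.83639298]
(150, [(np.float64(536.2), np.float64(220.8)), (np.float64(8.5), np.float64(11.6)), 0.5], array([536.2, 220.9], dtype=float32), np.float64(84.1))
[{'centre': [288.1, 211.2], 'score': 0.53}]
```

View pics/w2.png

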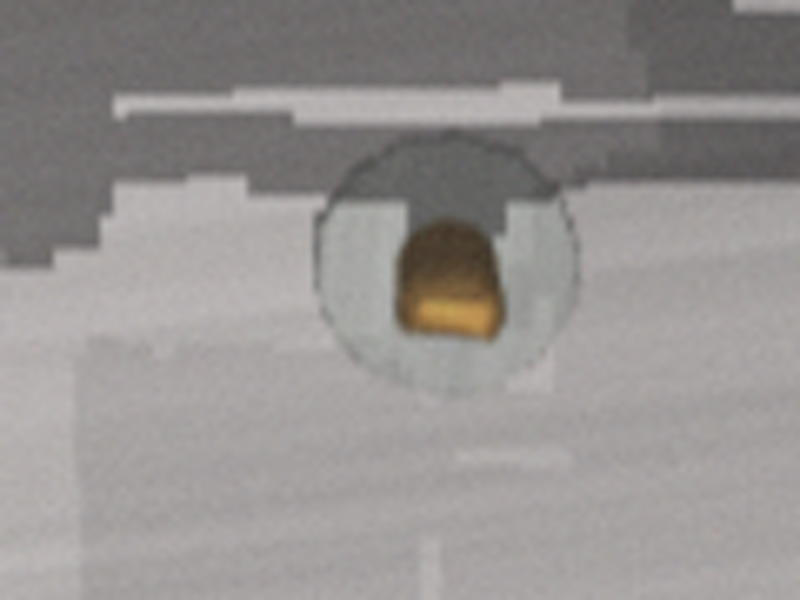

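The crop shows the brass D with its straight edge at the bottom, which is world +x, tilted slightly at crop (400,325) to (495,340). The collar is centred near pixel (288,206). I'll fit that edge and get the centre from all the cameras.

```bash
python3 - <<'E'
from h import *
c=cam("wrist"); img=c[0].astype(int); W=cloud(c)
m=((img[...,0]-img[...,2])>35); m[:175]=0;m[230:]=0;m[:,:265]=0;m[:,315:]=0
v,u=np.nonzero(m); print(u.min(),u.max(),v.min(),v.max())
b=[(x,v[u==x].max()) for x in range(u.min(),u.max()+1) if (u==x).any()]
print(b)
b=np.array(b,float)[1:-1]; P=atz(c,b,83); k=np.polyfit(P[:,1],P[:,0],1); print("flat normal deg",-np.degrees(np.arctan(k[0])),"x of edge",P[:,0].mean(),"y",P[:,1].mean())
# subpixel: upscale edge
Z=W[...,2]; mm=(np.abs(W[...,0]-537)<12)&(np.abs(W[...,1]-220)<12)&(Z>80)
v,u=np.nonzero(mm); bb=np.array([(x,v[u==x].max()) for x in range(u.min(),u.max()+1)],float); print(bb.tolist())
P=atz(c,bb[2:-2],84);k=np.polyfit(P[:,1],P[:,0],1); print("depth edge normal deg",-np.degrees(np.arctan(k[0])),P[:,:2].mean(0))
# collar circle centre
print("collar",atz(c,[[288,206.3]],63), "net top", atz(c,[[288.1,211.2]],85))
e=np.load("w1.npz")
# deck edges seen in wrist w1
Wd=e["W"];I=e["img"]
m=(Wd[...,2]>50)&(Wd[...,2]<66)&(I.min(2)>110)&(Wd[...,0]>330)&(Wd[...,0]<720)
P=Wd[m]; s=P[(P[:,0]>430)&(P[:,0]<560)]
# -y edge: residual along deck axes (yaw 7.05)
a=np.radians(7.05); dx=np.array([np.cos(a),np.sin(a)]);dy=np.array([-np.sin(a),np.cos(a)])
for nm,Q in (("wrist",P[:,:2]),("top",None)):
    if Q is None:
        f=np.load("top.npz");w=f["W"];mm=(w[...,2]>50)&(w[...,2]<66)&(f["img"].min(2)>120)&(w[...,0]>330)&(w[...,0]<720)&(w[...,1]<560)&(w[...,1]>-20);Q=w[mm][:,:2]
    x=Q@dx;y=Q@dy; print(nm,"y edge",np.percentile(y,[.2,99.8]),"x edge",np.percentile(x,[.2,99.8]),"deckz",np.median(P[:,2]))
t=cam("top");q=boxes_of("top","shaft_top"); print(q[:1], atz(t,[q[0]["centre"]],85) if q else "")
t=cam("side");q=boxes_of("side","shaft_top"); print(q[:1], atz(t,[q[0]["centre"]],85) if q else "")
E
```

```text
281 295 205 215
[(281, np.int64(213)), (282, np.int64(214)), (283, np.int64(214)), (284, np.int64(214)), (285, np.int64(214)), (286, np.int64(214)), (287, np.int64(214)), (288, np.int64(214)), (289, np.int64(214)), (290, np.int64(214)), (291, np.int64(215)), (292, np.int64(215)), (293, np.int64(215)), (294, np.int64(215)), (295, np.int64(213))]
flat normal deg -6.306415768183353 x of edge 539.637499557588 y 221.07673478860383
[[235.0, 412.0], [236.0, 411.0], [237.0, 414.0], [238.0, 412.0], [239.0, 419.0], [240.0, 415.0], [241.0, 413.0], [242.0, 415.0], [243.0, 409.0], [244.0, 411.0], [245.0, 416.0], [246.0, 413.0], [247.0, 411.0], [248.0, 416.0], [249.0, 415.0], [250.0, 411.0], [251.0, 412.0], [252.0, 413.0], [253.0, 412.0], [254.0, 411.0], [255.0, 412.0], [256.0, 417.0], [257.0, 413.0], [258.0, 413.0], [259.0, 414.0], [260.0, 413.0], [261.0, 415.0], [262.0, 413.0], [263.0, 414.0], [264.0, 415.0], [265.0, 411.0], [266.0, 410.0], [267.0, 416.0], [268.0, 412.0], [269.0, 413.0], [270.0, 412.0], [271.0, 412.0], [272.0, 414.0], [273.0, 412.0], [274.0, 417.0], [275.0, 413.0], [276.0, 406.0
[... 1448 characters left out ...]
0, 413.0], [368.0, 404.0], [369.0, 407.0], [370.0, 409.0], [371.0, 410.0], [372.0, 413.0], [373.0, 419.0], [374.0, 405.0], [375.0, 409.0], [376.0, 404.0]]
depth edge normal deg 1.556477592713481 [721.20041027 236.34945737]
collar [[538.50558927 221.56254518  63.        ]] net top [[536.77454557 221.10425128  85.        ]]
wrist y edge [-51.23580356 402.72240103] x edge [425.2875196  651.20711851] deckz 59.839810457896846
top y edge [-53.13958728 403.98667378] x edge [423.24467947 659.91675968] deckz 59.839810457896846
[{'centre': [392.0, 188.1], 'score': 0.73}] [[ 509.0226281  -268.98450679   85.        ]]
[{'centre': [273.1, 173.3], 'score': 0.54}] [[495.64374306 136.28840767  85.        ]]
```

```bash
python3 -m creep '[-0.01,-0.04,0.04,0, -0.025,-0.08,0.06,0, -0.04,-0.12,0.06,0, -0.055,-0.16,0.06,0, -0.07,-0.2,0.06,0, -0.08,-0.24,0.06,0, -0.095,-0.28,0.06,0, -0.11,-0.32,0.06,0, -0.125,-0.36,0.06,0, -0.14,-0.4,0.06,0]'; python3 -m creep '[-0.01,-0.04,0,0, -0.03,-0.07,0,0, -0.034,-0.103,0,0, -0.034,-0.103,0,0, -0.034,-0.103,0,0, -0.034,-0.103,0,0]'
python3 - <<'E'
from h import *
c=cam("wrist"); W=cloud(c); save("w3",c[0])
print("grip",rect(W,375,-288,75,54,75)); print("foot",rect(W,375,-288,85,14,75)); print("foot only",rect(W,375,-288,85,17,30))
print("knob bar",rect(W,528,-295,40,31,45));print("knob",rect(W,528,-295,45,8,45))
print(get_obs()["qpos"])
E
```

```text
t: 4.57
ee_pos: [417.4, -162.7, 193.4]
orientation: [0.012, 3.14, -0.001]
ft_force: [1.0, -0.2, 0.3]
width: 87.9
grasp_force: 0.0
t: 5.07
ee_pos: [384.1, -263.7, 192.8]
orientation: [0.014, 3.141, 0.0]
ft_force: [1.0, -0.8, -0.5]
width: 88.0
grasp_force: 0.0
grip (1893, [(np.float64(376.4), np.float64(-286.7)), (np.float64(88.9), np.float64(22.1)), 0.4], array([ 373.6, -286.2], dtype=float32), np.float64(62.9))
foot (5468, [(np.float64(375.8), np.float64(-286.8)), (np.float64(138.4), np.float64(50.1)), 0.2], array([ 369.3, -285.3], dtype=float32), np.float64(37.5))
foot only (3480, [(np.float64(375.8), np.float64(-286.8)), (np.float64(138.4), np.float64(50.1)), 0.2], array([ 366.9, -285.1], dtype=float32), np.float64(23.6))
knob bar (99, [(np.float64(541.3), np.float64(-299.2)), (np.float64(16.1), np.float64(13.3)), 67.4], array([ 542.4, -299.1], dtype=float32), np.float64(37.8))
knob (139, [(np.float64(526.7), np.float64(-298.4)), (np.float64(22.2), np.float64(43.9)), 76.0], array([ 532.2, -297.7], dtype=float32), np.float64(30.0))
[-6.26248602e-01  2.32143867e-01  1.99715314e+00  2.95649531e-04
  9.12571813e-01 -2.18988194e+00]
```

View pics/w3.png

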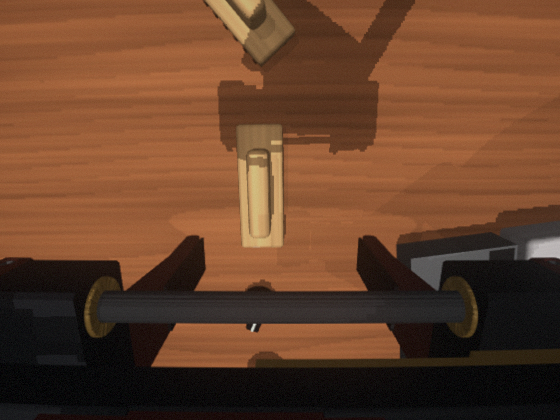

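The wrist view shows the meant brush centred between the fingers at (261,185), lying along x. The second brush is at the top edge, nearer the base, and the knob is at (257,310). Descending on the meant brush.

```bash
python3 -m creep '[-0.008,-0.023,-0.03,0, -0.008,-0.023,-0.07,0, -0.008,-0.023,-0.11,0, -0.008,-0.023,-0.14,0, -0.008,-0.023,-0.162,0, -0.008,-0.023,-0.162,0, -0.008,-0.023,-0.162,0]'; python3 -m creep '[0,0,0,0,0,0,0,0,0,0,0,0,0,0,0,0,0,0,0,0,0,0,0,0,0,0,0,0,0,0,0,0]' 0.1;  python3 -m creep '[0,0,0.03,0,0,0,0.07,0,0,0,0.1,0,0,0,0.11,0,0,0,0.11,0]'
```

```text
t: 5.7
ee_pos: [376.1, -285.4, 30.1]
orientation: [-0.009, -3.139, -0.003]
ft_force: [-0.1, -0.3, 0.8]
width: 87.5
grasp_force: 0.0
t: 6.37
ee_pos: [376.2, -287.1, 30.8]
orientation: [0.013, 3.141, -0.0]
ft_force: [0.8, 0.6, -0.3]
width: 38.0
grasp_force: 0.0
t: 6.78
ee_pos: [377.6, -288.2, 143.0]
orientation: [0.012, 3.137, -0.005]
ft_force: [0.3, -0.2, -0.4]
width: 9.2
grasp_force: 0.0
```

The fingers were still closing when I lifted, so the grasp missed. I'll reopen and check the brush.

```bash
python3 -m creep '[0.02,0.02,0.05,0,0.02,0.02,0.05,0,0.02,0.02,0.05,0,0.02,0.02,0.05,0,0.02,0.02,0.05,0,0.02,0.02,0.05,0,0.02,0.02,0.05,0,0.02,0.02,0.05,0]' 1
python3 - <<'E'
from h import *
c=cam("wrist"); W=cloud(c)
print("grip",rect(W,375,-288,75,54,75)); print("foot",rect(W,375,-288,85,14,75))
o=get_obs();print(o["ee_pos"],o["width"])
E
```

```text
t: 7.45
ee_pos: [395.5, -266.9, 189.6]
orientation: [-0.013, -3.14, -0.002]
ft_force: [-0.6, -0.4, 0.0]
width: 59.2
grasp_force: 0.0
grip (2005, [(np.float64(376.1), np.float64(-286.6)), (np.float64(88.4), np.float64(22.0)), 0.3], array([ 374.3, -286.2], dtype=float32), np.float64(62.9))
foot (5704, [(np.float64(376.0), np.float64(-286.7)), (np.float64(138.8), np.float64(50.1)), 0.2], array([ 369.7, -285.6], dtype=float32), np.float64(37.6))
[ 395.70425368 -267.00363277  189.8784831 ] 63.15391522705082
```

```bash
python3 -m creep '[-0.02,-0.02,-0.03,0, -0.02,-0.02,-0.07,0, -0.02,-0.02,-0.11,0, -0.02,-0.02,-0.14,0, -0.02,-0.02,-0.161,0, -0.02,-0.02,-0.161,0, -0.02,-0.02,-0.161,0]' 0.7; python3 -m creep '[0,0,0,0,0,0,0,0,0,0,0,0,0,0,0,0,0,0,0,0,0,0,0,0,0,0,0,0,0,0,0,0,0,0,0,0,0,0,0,0]' 0.1; python3 -m creep '[0,0,0,0,0,0,0,0,0,0,0,0]'
```

```text
t: 8.08
ee_pos: [375.4, -286.6, 28.9]
orientation: [-0.013, -3.139, -0.003]
ft_force: [0.3, -0.1, -0.8]
width: 61.2
grasp_force: 0.0
t: 8.92
ee_pos: [376.4, -287.1, 30.1]
orientation: [0.012, 3.141, -0.0]
ft_force: [-0.9, 0.8, 7.0]
width: 21.9
grasp_force: 30.0
t: 9.17
ee_pos: [376.4, -287.1, 30.1]
orientation: [0.012, 3.141, -0.0]
ft_force: [-0.8, 0.9, 7.6]
width: 21.8
grasp_force: 30.0
```

```bash
python3 -m creep '[0,0,0.035,0, 0,0,0.07,0, 0,0.02,0.1,0, 0.01,0.05,0.12,0.02, 0.025,0.08,0.13,0.05, 0.04,0.115,0.13,0.08, 0.055,0.15,0.13,0.118, 0.07,0.185,0.13,0.118, 0.08,0.22,0.13,0.118, 0.095,0.255,0.13,0.118]';  python3 -m creep '[0.012,0.035,0,0, 0.025,0.07,0,0, 0.035,0.105,0,0, 0.048,0.13,0,0, 0.055,0.153,0,0, 0.055,0.158,0,0, 0.055,0.158,-0.01,0, 0.055,0.158,-0.03,0, 0.055,0.158,-0.03,0, 0.055,0.158,-0.03,0]'
python3 - <<'E'
from h import *
c=cam("wrist"); save("w4",c[0]); W=cloud(c)
o=get_obs();print(o["ee_pos"],o["width"],o["ft_force"],o["grasp_force"])
for n in ("side",):
    c=cam(n);save("s4",c[0][100:260,180:400].repeat(3,0).repeat(3,1)[:480]); print(rect(cloud(c),526,126,80,125,165))
E
```

```text
t: 10.0
ee_pos: [470.5, -30.2, 159.5]
orientation: [0.173, -3.136, -0.0]
ft_force: [0.3, -0.2, -2.4]
width: 21.7
grasp_force: 30.0
t: 10.83
ee_pos: [524.4, 124.6, 128.3]
orientation: [0.171, -3.133, 0.001]
ft_force: [0.4, -0.3, -0.9]
width: 22.1
grasp_force: 30.0
[525.34227277 124.78709961 129.17515377] 21.884776468359803 [ 0.99132292  0.09683869 -1.90537365] 29.963808953762054
(485, [(np.float64(515.3), np.float64(117.7)), (np.float64(107.1), np.float64(44.6)), 20.2], array([520.5, 111.7], dtype=float32), np.float64(146.4))
```

View pics/s4.png

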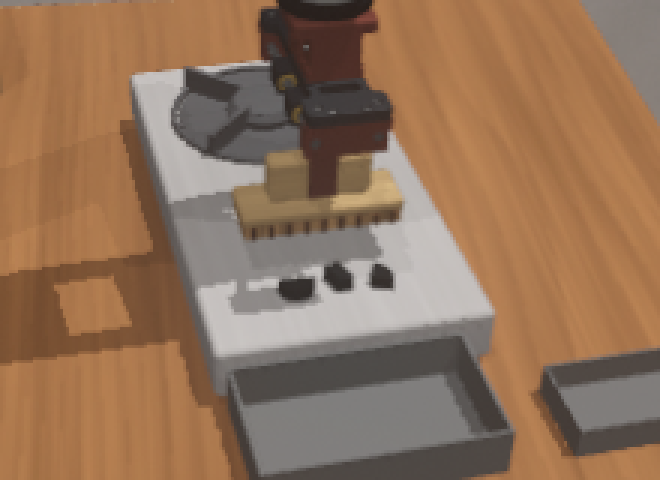

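The side picture shows the brush held level at about (320,205), behind the three pieces at (295,287), (337,277) and (380,277). Lowering it to just above the deck, then sweeping.

```bash
python3 -m creep '[0,0,-0.015,0, 0,0,-0.03,0, 0,0,-0.035,0, 0,0,-0.038,0,0,0,-0.038,0,0,0,-0.038,0]'; python3 -m creep '[0.001,-0.008,0,0, 0.002,-0.016,0,0, 0.003,-0.024,0,0, 0.004,-0.032,0,0, 0.005,-0.04,0,0, 0.006,-0.048,0,0, 0.007,-0.056,0,0, 0.008,-0.064,0,0, 0.009,-0.072,0,0, 0.01,-0.08,0,0]';  python3 -m creep '[0.001,-0.007,0,0, 0.002,-0.014,0,0, 0.003,-0.021,0,0, 0.003,-0.026,0,0, 0.003,-0.026,0,0,0.003,-0.026,0,0]'
python3 - <<'E'
from h import *
c=cam("side");save("s5",c[0][120:280,200:400].repeat(4,0).repeat(4,1)[:600,:800])
for k in range(3):
    for b in boxes_of("side",f"piece{k}_mid")[:3]: print(k,b,atz(c,[b["centre"]],10).round(0))
E
```

```text
t: 11.43
ee_pos: [526.7, 125.9, 92.3]
orientation: [-0.173, 3.136, 0.0]
ft_force: [0.4, -0.4, -1.3]
width: 21.8
grasp_force: 30.0
t: 12.27
ee_pos: [536.3, 45.1, 91.6]
orientation: [0.173, -3.137, 0.0]
ft_force: [0.7, 0.5, -1.7]
width: 21.9
grasp_force: 30.0
t: 12.77
ee_pos: [539.2, 19.7, 91.6]
orientation: [0.172, -3.137, -0.0]
ft_force: [-0.3, -1.0, -1.7]
width: 22.2
grasp_force: 30.0
0 {'centre': [285.1, 237.4], 'score': 0.54} [[507. -26.  10.]]
1 {'centre': [297.4, 235.1], 'score': 0.41} [[538. -21.  10.]]
1 {'centre': [302.6, 245.2], 'score': 0.27} [[545. -57.  10.]]
2 {'centre': [318.8, 234.1], 'score': 0.59} [[591. -23.  10.]]
2 {'centre': [376.6, 315.0], 'score': 0.46} [[ 664. -272.   10.]]
2 {'centre': [286.0, 236.3], 'score': 0.28} [[510. -22.  10.]]
```

View pics/s5.png

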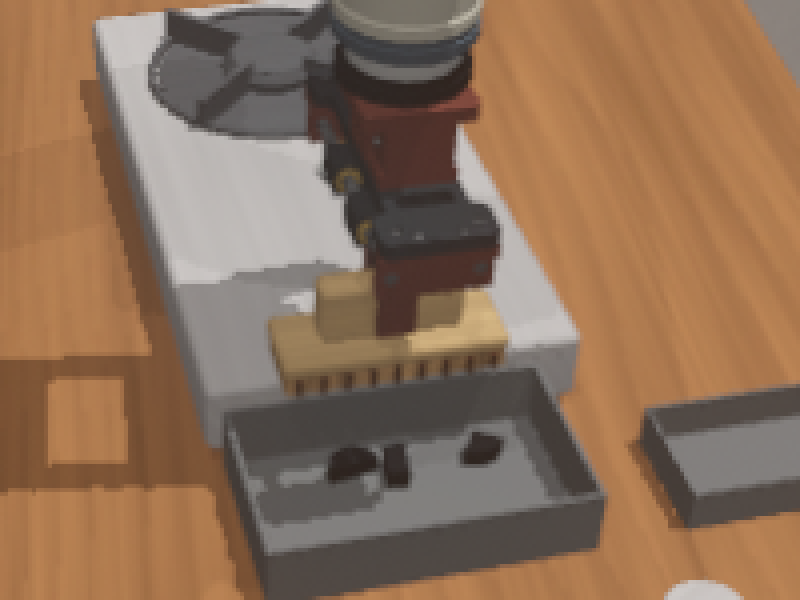

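All three pieces lie in the scrap box at crop (352,463), (397,463) and (482,448). Next I'll carry the brush back to its old, free spot.

```bash
python3 -m creep '[0,0,0.03,0, 0,0,0.06,0, -0.015,-0.03,0.068,0, -0.03,-0.06,0.068,-0.03, -0.05,-0.095,0.068,-0.07, -0.068,-0.13,0.068,-0.118, -0.086,-0.165,0.068,-0.118, -0.104,-0.2,0.068,-0.118, -0.122,-0.23,0.068,-0.118, -0.14,-0.265,0.068,-0.118]';  python3 -m creep '[-0.016,-0.03,0,0, -0.023,-0.042,-0.02,0, -0.023,-0.042,-0.06,0, -0.023,-0.042,-0.095,0, -0.023,-0.042,-0.12,0, -0.023,-0.042,-0.125,0, -0.023,-0.042,-0.127,0, -0.023,-0.042,-0.128,0, -0.023,-0.042,-0.128,0]'
```

```text
t: 13.8
ee_pos: [398.1, -245.8, 159.8]
orientation: [0.011, 3.142, 0.0]
ft_force: [1.0, -0.6, -1.8]
width: 21.8
grasp_force: 30.0
t: 14.55
ee_pos: [377.2, -287.6, 32.9]
orientation: [0.012, 3.14, -0.002]
ft_force: [-0.3, -0.5, -2.0]
width: 21.7
grasp_force: 30.0
```

```bash
python3 -m creep '[0,0,-0.001,0,0,0,-0.002,0,0,0,-0.002,0]'; python3 -m creep '[0,0,0,0,0,0,0,0,0,0,0,0,0,0,0,0,0,0,0,0]' 0.75; python3 -m creep '[0,0,0.035,0, 0,0,0.075,0, 0.03,0,0.1,0, 0.06,0,0.12,0, 0.1,0,0.13,0, 0.13,-0.003,0.13,-0.1, 0.16,-0.007,0.13,-0.2, 0.17,-0.007,0.13,-0.3, 0.17,-0.007,0.13,-0.36, 0.17,-0.007,0.13,-0.36]'
python3 - <<'E'
from h import *
o=get_obs();print(o["ee_pos"],o["width"],o["qpos"].round(2),o["ft_force"])
c=cam("wrist"); W=cloud(c); 
print("brush",rect(W,375,-288,90,54,75))
print("knob bar",rect(W,528,-295,40,31,45));print("knob",rect(W,528,-295,45,8,45)); print("skirt",rect(W,528,-295,45,12,19))
px=cv2.projectPoints((np.array([528,-295,38.])-c[5])@c[4],np.zeros(3),np.zeros(3),c[2],c[3])[0].ravel();print(px)
save("w6",cv2.resize(c[0],(800,600)))
for t in("knob_mid","knob_nose"):
    b=boxes_of("wrist",t)[:1];print(t,b,[atz(c,[q["centre"]],19) for q in b])
E
```

```text
t: 14.8
ee_pos: [376.7, -287.3, 30.5]
orientation: [0.012, 3.14, -0.002]
ft_force: [-0.5, 0.3, -1.6]
width: 21.8
grasp_force: 30.0
t: 15.22
ee_pos: [376.3, -287.1, 29.7]
orientation: [0.012, 3.141, -0.0]
ft_force: [0.2, -0.4, -0.1]
width: 51.7
grasp_force: 0.0
t: 16.05
ee_pos: [546.8, -293.7, 159.2]
orientation: [-0.576, -3.088, -0.0]
ft_force: [-0.1, 0.6, 1.0]
width: 65.8
grasp_force: 0.0
[ 546.75455618 -293.70870003  159.20794676] 65.79552495604314 [-0.51  0.49  1.68 -0.    0.97 -1.71] [-0.09213493  0.57976291  0.99548104]
brush (2039, [(np.float64(393.3), np.float64(-287.5)), (np.float64(57.6), np.float64(22.5)), 1.0], array([ 395.9, -287.4], dtype=float32), np.float64(62.7))
knob bar (688, [(np.float64(529.5), np.float64(-294.5)), (np.float64(15.3), np.float64(39.8)), 68.8], array([ 528.9, -294. ], dtype=float32), np.float64(37.8))
knob (1629, [(np.float64(529.7), np.float64(-294.1)), (np.float64(45.6), np.float64(45.2)), 22.3], array([ 528.7, -293.6], dtype=float32), np.float64(25.3))
skirt (901, [(np.float64(529.7), np.float64(-294.1)), (np.float64(45.6), np.float64(45.2)), 22.3], array([ 529.2, -293.7], dtype=float32), np.float64(15.9))
[272.87675787 187.88569718]
knob_mid [{'centre': [277.3, 183.3], 'score': 0.78}] [array([[ 528.2273428 , -290.80642985,   19.        ]])]
knob_nose [{'centre': [273.0, 183.4], 'score': 0.6}] [array([[ 526.75543497, -294.88323356,   19.        ]])]
```

View pics/w6.png

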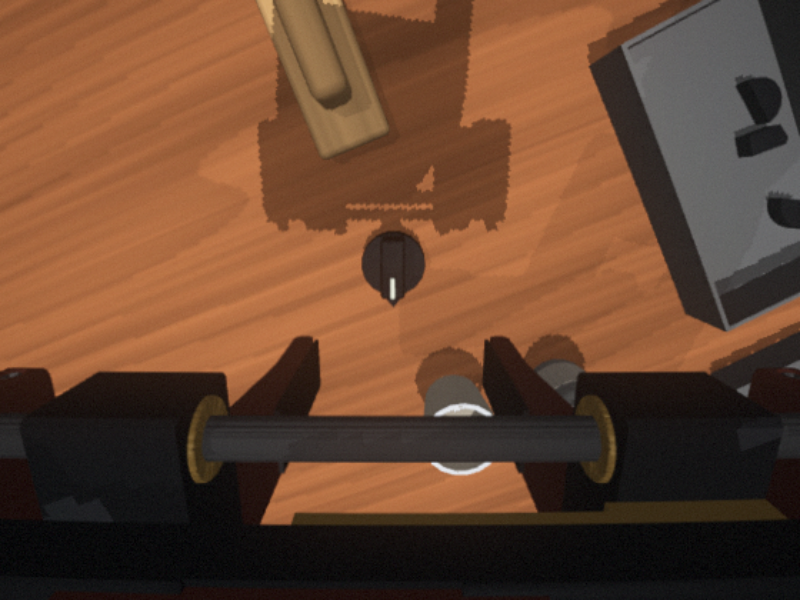

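The wrist view shows the knob at (393,262) with its white line and nose pointing down the picture, aligned with the tool. The brush stands at (325,60) and the cup at (460,430). Descending on the knob.

```bash
python3 -m creep '[-0.009,0,-0.03,0, -0.017,-0.001,-0.065,0, -0.017,-0.001,-0.1,0, -0.017,-0.001,-0.125,0, -0.017,-0.001,-0.138,0, -0.017,-0.001,-0.142,0,-0.017,-0.001,-0.142,0,-0.017,-0.001,-0.142,0]'; python3 -m creep '[0,0,0,0,0,0,0,0,0,0,0,0,0,0,0,0,0,0,0,0,0,0,0,0,0,0,0,0,0,0,0,0,0,0,0,0,0,0,0,0]' 0.02; python3 -m creep '[0,0,0,0,0,0,0,0,0,0,0,0]'
```

```text
t: 16.87
ee_pos: [530.0, -295.6, 18.9]
orientation: [0.574, 3.087, -0.001]
ft_force: [0.2, 0.6, 0.1]
width: 65.6
grasp_force: 0.0
t: 17.7
ee_pos: [529.2, -295.0, 17.6]
orientation: [-0.575, -3.088, -0.0]
ft_force: [0.3, 0.7, 0.1]
width: 15.8
grasp_force: 30.0
t: 17.95
ee_pos: [529.2, -295.0, 17.7]
orientation: [-0.574, -3.089, -0.0]
ft_force: [0.3, 0.9, 1.6]
width: 15.8
grasp_force: 30.0
```

```bash
python3 -m creep '[0,0,0.035,0, 0,0,0.075,0, 0,0.02,0.11,0, 0,0.06,0.13,0, 0,0.1,0.13,0.06, 0,0.14,0.13,0.12, 0,0.18,0.13,0.18, 0,0.22,0.13,0.24, 0,0.26,0.13,0.26, 0.002,0.3,0.13,0.26]';  python3 -m creep '[0,0.04,0,0, 0.002,0.08,0,0, 0.004,0.12,0,0, 0.006,0.16,0,0, 0.006,0.19,0,0, 0.006,0.21,0,0, 0.006,0.215,-0.01,0, 0.006,0.215,-0.025,0, 0.006,0.215,-0.025,0, 0.006,0.215,-0.025,0]'
python3 - <<'E'
from h import *
o=get_obs();print(o["ee_pos"],o["width"],o["orientation"],o["ft_force"])
c=cam("side");d=cam("wrist")
px=cv2.projectPoints((np.array([537,220,95.])-c[5])@c[4],np.zeros(3),np.zeros(3),c[2],c[3])[0].ravel();print(px)
u,v=px.round().astype(int)
a=cv2.resize(c[0][v-38:v+38,u-38:u+38],(400,400),interpolation=cv2.INTER_CUBIC)
px=cv2.projectPoints((np.array([537,220,95.])-d[5])@d[4],np.zeros(3),np.zeros(3),d[2],d[3])[0].ravel();print(px,u,v)
u,v=px.round().astype(int); v=min(v,340)
b=cv2.resize(d[0][v-70:v+70,u-70:u+70],(400,400),interpolation=cv2.INTER_CUBIC)
save("h7",np.hstack([a,b]));np.savez("h7.npz",s=c[0],w=d[0],Ws=cloud(c),Ww=cloud(d))
Ww=cloud(d);Ws=cloud(c)
print("bar wrist",rect(Ww,537,220,30,143,160),"bar side",rect(Ws,537,220,30,143,160))
E
```

```text
t: 18.78
ee_pos: [530.5, 6.7, 147.7]
orientation: [-0.168, -3.137, 0.0]
ft_force: [0.6, 0.2, -1.1]
width: 15.8
grasp_force: 30.0
t: 19.62
ee_pos: [536.2, 219.0, 121.5]
orientation: [-0.169, -3.134, 0.002]
ft_force: [1.3, 0.3, -0.4]
width: 15.6
grasp_force: 30.0
[536.24324973 218.97356152 121.50801821] 15.616441703991857 [-1.69493099e-01 -3.13441474e+00  2.17181369e-03] [ 1.26357284  0.28645705 -0.40966105]
[284.72903957 151.63102746]
[282.91561633 238.48638562] 285 152
bar wrist (951, [(np.float64(531.3), np.float64(216.0)), (np.float64(32.3), np.float64(30.9)), 59.3], array([528.8, 219.2], dtype=float32), np.float64(149.5)) bar side (49, [(np.float64(532.5), np.float64(211.2)), (np.float64(26.5), np.float64(33.8)), 55.2], array([533.9, 202.4], dtype=float32), np.float64(151.0))
```

View pics/h7.png

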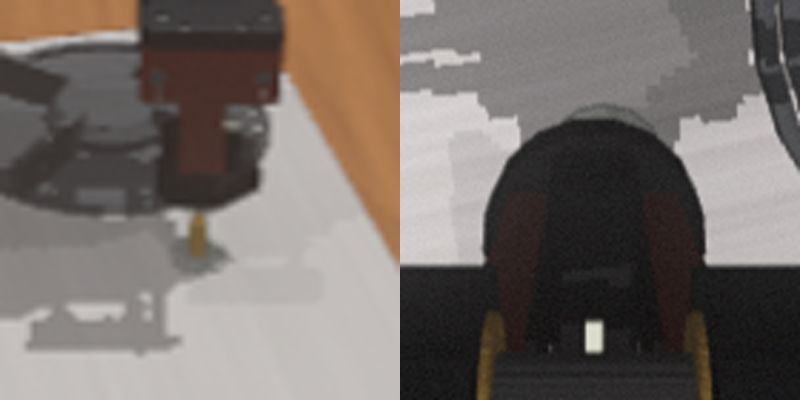

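The side half of the picture shows the knob at about (210,185), just above the brass shaft at (198,235). The wrist half shows the collar arc peeking out about 10 px right of the knob's axis. I'll quantify this.

```bash
python3 - <<'E'
from h import *
from scipy.optimize import least_squares
o=get_obs();print(o["ee_pos"],o["orientation"])
TC=np.array(o["ee_pos"])
d=cam("wrist"); g=cv2.GaussianBlur(cv2.cvtColor(d[0],cv2.COLOR_RGB2GRAY),(0,0),0.8).astype(float)
# skirt/ collar edges: scan columns from top downward for strongest bright->dark gradient
gy=np.gradient(g,axis=0)
sk=[];co=[]
for u in range(252,315):
    col=g[195:260,u]
    r=np.nonzero(col<45)[0]
    if len(r): 
        i=r[0]; sk.append((u,195+i-1+ (col[i-1]-45)/max(col[i-1]-col[i],1e-3)))
sk=np.array(sk)
def circ(P): 
    A=np.c_[2*P[:,:2],np.ones(len(P))];s=np.linalg.lstsq(A,(P[:,:2]**2).sum(1),rcond=None)[0];return s[:2],np.sqrt(s[2]+s[0]**2+s[1]**2)
for z in (TC[2]-2,): P=atz(d,sk,z);s=P[np.abs(P[:,1]-TC[1])<20];print("skirt top",circ(s))
# print grey values around the collar arc
np.set_printoptions(linewidth=250)
print(g[203:214,264:308:2].round(0).astype(int))
# side
c=cam("side");pr=lambda X:cv2.projectPoints((np.array(X,float).reshape(-1,3)-c[5])@c[4],np.zeros(3),np.zeros(3),c[2],c[3])[0].reshape(-1,2)
I=c[0].astype(int);m=((I[...,0]-I[...,2])>45)&((I[...,0])>90); 
print((I[...,0]-I[...,2])[152:166,276:294])
print("pred",pr([[537,220.4,85],[537,220.4,74],[537,220.4,63],[530,220.4,74],[537,227.4,74]]))
gs=I.sum(2)//3; print(gs[136:156,272:302])
print("skirt edges pred", pr([TC+[0,0,-10]]))
E
```

```text
[537.37112238 219.12676561 122.78053768] [-1.70849079e-01 -3.13675128e+00  3.47620688e-04]
skirt top (array([531.18817833, 219.45356387]), np.float64(19.733498807184315))
[[130 131 131 131 131 130 127 124 118 112 110 111 118 119 123 124 124 121 113 113 113 113]
 [130 131 131 131 131 126 115 112 107 104 103 102 104 105 110 118 120 118 113 113 113 113]
 [131 130 131 131 128 116 104 105 105 106 107 104  97  95  97 108 114 114 114 113 114 113]
 [131 130 128 127 120 107 104 108 108 108 109 107  99  96  94 100 108 113 113 112 113 112]
 [130 129 127 121 108 106 108 110 106 104 105 104  99  99  99  96 100 112 112 110 111 110]
 [129 128 125 111 100 103 104 102  95  93  93  92  92  97 101  97  95 106 108 108 108 108]
 [128 127 117  98  87  80  79  77  73  71  71  70  74  85  97  99  94  96 104 107 107 107]
 [128 121  99  76  63  50  49  49  46  45  46  45  51  63  84  94  97  93 101 107 107 108]
 [122 102  70  50  43  37  36  35  36  34  35  35  38  44  61  75  90  93 100 107 108 108]
 [101  71  47  38  37  36  34  33  35  33  33  33  35  36  41  51  69  83  97 106 109 108]
 [ 68  47  39  36  
[... 2830 characters left out ...]
  88 121 160 182 181 181 182 182 182]
 [ 67  67  80  85  67  64  55  51  48  47  47  47  46  47  47  47  48  48  51  72 112 158 182 184 183 181 181 182 182 182]
 [ 66  66  78  83  67  67  67  63  54  61  64  55  52  47  47  51  62  70  94 137 168 180 181 182 183 182 181 181 182 182]
 [ 66  66  71  75  67  74  88 104 115 124 128 118 111 104 111 114 125 134 157 180 180 180 180 181 183 182 181 180 181 182]
 [ 78  83  82  85  93 108 137 166 179 180 177 172 162 162 176 181 179 178 178 179 179 180 180 181 181 182 181 180 181 181]
 [115 123 123 122 122 121 143 167 173 179 170 134  99 114 155 181 180 178 178 178 179 179 180 180 180 182 182 181 180 181]]
skirt edges pred [[285.10042599 146.27234678]]
```

```bash
python3 - <<'E'
from h import *
o=get_obs();TC=np.array(o["ee_pos"]);print(TC)
d=cam("wrist");Rw=Rn.from_rotvec(o["orientation"]).as_matrix()
print("f",d[2][0,0])
tx=Rw[:,0];ty=Rw[:,1]
E=atz(d,[[283.6,203.4]],63)[0]; C=E-tx*16   # tool x is ~ -world x
print("collar centre",C,"tool offset from TCP x,y",(C-TC)@tx,(C-TC)@ty)
for z,r in((TC[2]-1.7,23),(TC[2]-17.7,23)):
    S=atz(d,[[281,208.8]],z)[0]; K=S-tx*r; print("knob centre if rim z",z,K,(K-TC)@tx,(K-TC)@ty)
L=atz(d,[[283+(484-600)*.35,238.5+(235-200)*.35],[283+(704-600)*.35,238.5+(235-200)*.35]],TC[2]-1.7); print("skirt sides tool y",(L-TC)@ty)
E
```

```text
[537.73294432 219.38627451 123.26068955]
f 302.69159836278016
collar centre [537.84103065 221.12951253  63.01276866] tool offset from TCP x,y 0.1299825886204865 1.723708610435715
knob centre if rim z 121.56068954691544 [534.11801644 219.48764431 121.5790445 ] 3.6058914971986793 -0.29246440751857666
knob centre if rim z 105.56068954691544 [538.11670449 219.07163125 105.5790445 ] -0.40155510748400874 -0.27724810910745773
skirt sides tool y [-22.62110692  21.89449403]
```

Tool-frame offset of the shaft from the knob: about -0.6 mm in x and +2 mm in y. I'll correct for it and descend slowly.

```bash
python3 -m creep '[-0.0006,0.002,-0.005,0, -0.0006,0.002,-0.01,0, -0.0006,0.002,-0.015,0, -0.0006,0.002,-0.018,0, -0.0006,0.002,-0.02,0, -0.0006,0.002,-0.022,0, -0.0006,0.002,-0.022,0, -0.0006,0.002,-0.022,0]'; python3 -m creep '[0,0,-0.001,0,0,0,-0.002,0,0,0,-0.003,0,0,0,-0.003,0]'
```

```text
t: 20.53
ee_pos: [536.6, 222.0, 100.6]
orientation: [-0.169, -3.137, 0.0]
ft_force: [-0.2, -0.2, -0.9]
width: 15.9
grasp_force: 30.0
t: 20.87
ee_pos: [536.6, 222.0, 97.6]
orientation: [-0.169, -3.137, 0.0]
ft_force: [0.4, 0.4, -0.6]
width: 15.9
grasp_force: 30.0
```

No force with the shaft 5 mm inside the bore, so the flats match. I'll continue to full seating and then press.

```bash
python3 -m creep '[0,0,-0.002,0,0,0,-0.004,0,0,0,-0.006,0,0,0,-0.007,0,0,0,-0.007,0]'; python3 -m creep '[0,0,-0.002,0,0,0,-0.004,0,0,0,-0.004,0,0,0,-0.004,0]'; python3 -m creep '[0,0,-0.001,0,0,0,-0.002,0,0,0,-0.003,0,0,0,-0.003,0,0,0,-0.003,0]'
```

```text
t: 21.28
ee_pos: [536.9, 222.0, 90.5]
orientation: [0.169, 3.137, 0.0]
ft_force: [1.6, 0.0, -1.2]
width: 15.9
grasp_force: 30.0
t: 21.62
ee_pos: [537.0, 222.1, 87.0]
orientation: [0.169, 3.136, 0.0]
ft_force: [1.8, -0.9, 3.7]
width: 15.7
grasp_force: 30.0
t: 22.03
ee_pos: [537.0, 222.1, 84.3]
orientation: [0.169, 3.136, 0.0]
ft_force: [-0.1, -2.3, 6.7]
width: 15.8
grasp_force: 30.0
```

```bash
python3 -m creep '[0,0,-0.001,0,0,0,-0.002,0,0,0,-0.002,0,0,0,-0.002,0,0,0,-0.002,0]'; python3 -m creep '[0,0,-0.001,0,0,0,-0.001,0,0,0,-0.001,0,0,0,-0.001,0]'
```

```text
t: 22.45
ee_pos: [537.1, 222.1, 83.2]
orientation: [0.169, 3.136, 0.001]
ft_force: [-2.7, -2.8, 15.7]
width: 15.9
grasp_force: 30.0
t: 22.78
ee_pos: [537.2, 222.2, 83.0]
orientation: [0.169, 3.136, 0.001]
ft_force: [-4.2, -2.8, 23.5]
width: 15.8
grasp_force: 30.0
```

The force is now well above the 9 N spring end force and z has stopped, so the shaft is on its stop. One last check before handing in.

```bash
python3 -m creep '[0,0,0,0,0,0,0,0,0,0,0,0,0,0,0,0]'; python3 - <<'E'
from h import *
c=cam("side");W=cloud(c);print("brush",rect(W,376,-288,90,52,75)); I=c[0]
save("s9",cv2.resize(I[110:350,180:420],(600,600),interpolation=cv2.INTER_CUBIC))
E
```

```text
t: 23.12
ee_pos: [537.2, 222.2, 83.1]
orientation: [0.169, 3.136, 0.001]
ft_force: [-4.2, -4.1, 23.3]
width: 15.9
grasp_force: 30.0
brush (554, [(np.float64(377.1), np.float64(-290.2)), (np.float64(22.5), np.float64(88.5)), 89.5], array([ 377.2, -292.3], dtype=float32), np.float64(61.2))
```

View pics/s9.png

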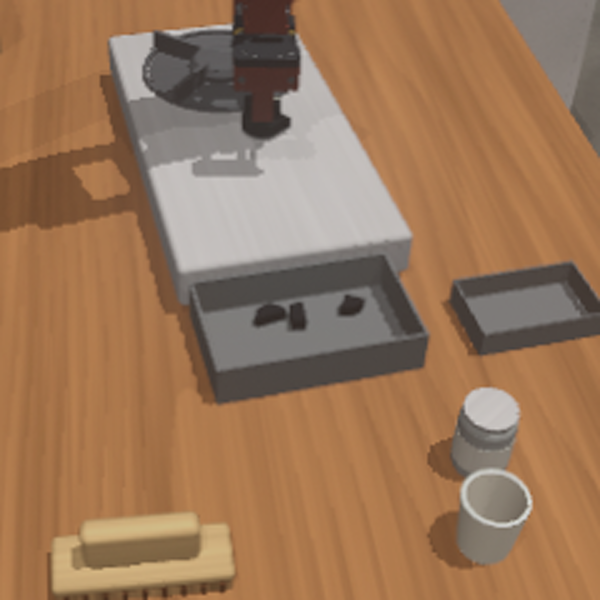

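The knob sits on the collar at (267,118), still held. The pieces are in the box at (295,313), the brush stands on the bench at (140,555), and the tin and cup are in place.

```bash
python3 -c "
from workcell import ticket
print(ticket.close_job())"
```

```text
the job is handed in; nothing more can be done
None
```

The job is handed in at about 23 s, with no verdict shown: the pieces are in the scrap box, the brush is on the bench, and the knob is on the shaft, held and pressed to its stop (about 23 N); the first brush grasp missed and was redone.

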